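Press a matching pair of knife-handle slabs

ROBOT

A 6-joint arm with a two-finger parallel gripper is mounted at the origin on the work surface. World frame = base frame: x ahead of the robot, y to its left, z up, the work surface at z = 0. Lengths are in mm, angles in rad, forces in N, time in s.
With the tool pointing down it reaches from about 425 to 950 mm from the base axis. Payload 14.7 kg.
Tool frame: the origin (TCP) lies midway between the tips of the shut fingers; the grasp point (between the pads) lies 19 mm behind it (robot.tcp_to_grasp is the distance from the TCP to the grasp point, in mm); z points along the fingers, y is the line along which they close (so a half turn about z gives the same grasp; the last joint's range is limited). The gripper opens to 85 mm and grips with 20 to 120 N. Pads are 22 mm wide; open, the fingers measure 114 mm over their backs; the gripper's body (76 mm by 85 mm) begins 54 mm behind the grasp point. The pads swing forward as they close: fully open they stand 13 mm farther back than shut.
Start: joints at [-1.186, 0.48, 1.596, -0, 1.065, -0.047], TCP at [272.044, -590.326, 231.297] pointing down, gripper open.
Joint ranges: [-2.75, 2.75], [-0.82, 2.05], [0.23, 2.67], [-1.56, 4.7], [0.09, 2.69], [-2.92, 2.92]. Speed limits (rad/s): [1.89, 1.89, 2.39, 3.01, 3.01, 3.01].

INTERFACE

Orientations are given as [roll, pitch, yaw] about the fixed x, y, z axes, in that order (R = Rz(yaw) Ry(pitch) Rx(roll)).
In Python, from workcell import robot gives the robot as it stands. The module is installed in compiled form; this text tells all that it offers.
- The arm moves only by the tool play_rows, never from a script. Its argument "moves" is a list that holds one entry, the list of rows, each a list of 6 numbers: the shift along the tool's x, y, z normalised to -1 to 1, where 1 is 500 mm, then the turn, a rotation vector about the tool's x, y, z normalised to -1 to 1, where 1 is 90 degrees. In form: [[[x, y, z, rx, ry, rz], ...]]. A call has 1 to 5 rows; each row is the pose to reach, as a shift and turn from the pose commanded when the call began, along the tool's axes at that moment; what a row does not reach only later rows make up. A row lasts 1/12 s, in which the tool goes at most 41.7 mm and 7.16 degrees, less where a joint would pass 70% of its speed; a pose out of reach is approached as far as the arm can. A call with a number of a shift or a turn outside -1 to 1 is refused whole. A call with a gripper value outside its range is refused whole. "fingers" is the finger opening in mm, from 0 to 85.4, set as the call begins (left out, the last holds). The fingers move at their own pace and stop on an object; the grip force is fixed at half the most. Time passes only in rows, so rows that repeat a pose let the fingers close. It gives the time, the measured TCP pose, the force, the opening and the grip force at its end, in the units of the state.
- robot.observe(): the state, without advancing time (a new reading comes with each control period).
- robot.read_camera(name): name is "scene" or "top" or "wrist"; returns a dict with "color" (420x560x3 uint8, red, green, blue), "fx", "fy", "cx", "cy" (pixels), "k1" (the pictures are not rectified: a ray, as slopes to the right and down, at radius r is drawn at 1 + k1 r^2 times it, then the intrinsics apply), "R" (3x3) and "t" (3): a world point X has camera coordinates R X + t. Camera axes: x right, y down, z forward; pixel columns grow to the right and rows downward; lengths in mm; the calibration is good to about 2 mm. A picture is of the moment at which its call begins. There is no depth.
- robot.finish_job(): hands the job in; it is judged then, once.
The state is a dict: "time": time; "joints": joint angles; "joint_velocities": joint speeds; "effort": joint torques, N m; "tool_pos": TCP position; "ee_rot": TCP orientation; "wrist_force": force on the tool from outside, world axes, zero at the start; "ft_torque": the same for the moment, N m; "opening": finger opening in mm; "gripper_force": force on a finger pad.
Only numpy, scipy, OpenCV 4.12 (cv2) and the standard library are available. Lean on these libraries where they do the work, as an engineer would, in place of code of your own. Each camera call takes 0.05 s, during which the arm holds its last target. There are 200 camera calls.

TASK

The wooden pressing box already holds one knife-handle slab: take the slab of the same colour from the sloping rack and lay it flat in the box's empty compartment. Then shut the lid fully and, once it is shut, swing the clamp with the red ball all the way down onto it. Leave the other slabs and everything else on the bench where they are.

Things in the scene. Friction and masses are not known exactly. Their poses are not given: they have to be found in the camera images.
- rack: Fixed steel organiser, 290 (x) x 166 (y) x 237 mm, jars on top; origin on the bench under the row of slabs. Lower tier: board sloping 35 deg, rising to +y, with a 14 mm lip at its low (-y) edge; three slabs lie on it 85 mm apart along x, underside centres at y 0, height 65 mm. The flat upper tier (underside 225 mm up, front edge at y = -12 mm) overhangs them: come in square to the slope.
- press: Open wooden pressing box, 240 (x) x 162 (y) x 42 mm, walls and floor 6 mm. Origin: centre of its underside; axes along its sides. A divider 16 x 6 mm section (top 22 mm above the bench) at x = 0 makes two compartments, each 111 (x) x 150 (y) mm; one slab already lies in the -x compartment. Fixed.
- empty_bay (a point): Centre of the floor of the empty (+x) compartment of the box, 6 mm above the bench; axes as the box.
- filled_bay (a point): Centre of the floor of the (-x) compartment that already holds a slab, 6 mm above the bench; axes as the box.
- lid (a joint): Angle of the box's wooden lid (240 x 162 x 10 mm), hinged along the box's -y top edge: 0 = shut, about 1.7 = standing open and leaning slightly outwards. The hinge is stiff: it stays where it is left; about 2 N at its free edge moves it.
- lid_hinge (a point): Middle of the lid's hinge line, 42 mm above the bench; axes turn with the lid: y from hinge to free edge (162 mm), z out of its outer face (10 mm above this point).
- lid_edge (a point): Middle of the lid's free edge, on its outer (upper when shut) face.
- clamp (a joint): Angle of the hold-down clamp, a 12 mm steel bar with a red ball (26 mm) at its end, on a block at the middle of the box's +y side: 0 = fully down, lying on the shut lid; about 2 = up, leaning outwards. Stays where it is left; about 1.5 N on the ball moves it.
- clamp_pivot (a point): Pivot of the clamp, 94.5 mm from the box's middle towards +y, 66 mm above the bench; axes turn with the clamp, which points along -y from here.
- clamp_ball (a point): Centre of the clamp's red ball, 80 mm from the pivot.
- stock_red: Plain red handle slab, 40 (x) x 130 (y) x 18 mm, lying on the sloping rack. Origin: centre of its underside; y along its length, up the slope; z out of its upper face.
- stock_blue: Plain blue handle slab, 40 (x) x 130 (y) x 18 mm, lying on the sloping rack. Origin: centre of its underside; y along its length, up the slope; z out of its upper face.
- stock_yellow: Plain yellow handle slab, 40 (x) x 130 (y) x 18 mm, lying on the sloping rack. Origin: centre of its underside; y along its length, up the slope; z out of its upper face.
- mate_red: The other red handle slab, same size; lies flat either in the box's filled compartment or in the grey put-by tray at the back of the bench. Origin: centre of its underside; y along its length.
- mate_blue: The other blue handle slab, same size; lies flat either in the box's filled compartment or in the grey put-by tray at the back of the bench. Origin: centre of its underside; y along its length.
- mate_yellow: The other yellow handle slab, same size; lies flat either in the box's filled compartment or in the grey put-by tray at the back of the bench. Origin: centre of its underside; y along its length.
- jar: Bystander: amber glass jar with a black cap, 60 mm across, 80 mm tall. Origin: centre of its underside.
- stone: Bystander: round reddish sharpening stone lying flat, 84 mm across, 28 mm thick. Origin: centre of its underside.
- sanding_block: Bystander: cork sanding block, 60 x 110 x 35 mm. Origin: centre of its underside.
- bottle: Bystander: white plastic bottle, 66 mm across, 160 mm tall. Origin: centre of its underside.
- cup: Bystander: blue ceramic cup, 76 mm across, 90 mm tall. Origin: centre of its underside.

How it is judged (in metres and radians):
On the way, in this order (a step that is already met when the one before it is completed fails the run):
1. the slab of the matching colour lies flat in the empty compartment (((horizontal distance between mate_red and filled_bay below 0.05 m and x of stock_red in the frame of empty_bay between -0.045 and 0.045 m and y of stock_red in the frame of empty_bay between -0.03 and 0.03 m and (z of stock_red in the frame of empty_bay below 0.006 m or (angle between stock_red's own z axis and vertical above 3.04 rad and z of stock_red in the frame of empty_bay below 0.024 m)) and (angle between stock_red's own z axis and vertical below 0.1 rad or angle between stock_red's own z axis and vertical above 3.04 rad)) or (horizontal distance between mate_blue and filled_bay below 0.05 m and x of stock_blue in the frame of empty_bay between -0.045 and 0.045 m and y of stock_blue in the frame of empty_bay between -0.03 and 0.03 m and (z of stock_blue in the frame of empty_bay below 0.006 m or (angle between stock_blue's own z axis and vertical above 3.04 rad and z of stock_blue in the frame of empty_bay below 0.024 m)) and (angle between stock_blue's own z axis and vertical below 0.1 rad or angle between stock_blue's own z axis and vertical above 3.04 rad)) or (horizontal distance between mate_yellow and filled_bay below 0.05 m and x of stock_yellow in the frame of empty_bay between -0.045 and 0.045 m and y of stock_yellow in the frame of empty_bay between -0.03 and 0.03 m and (z of stock_yellow in the frame of empty_bay below 0.006 m or (angle between stock_yellow's own z axis and vertical above 3.04 rad and z of stock_yellow in the frame of empty_bay below 0.024 m)) and (angle between stock_yellow's own z axis and vertical below 0.1 rad or angle between stock_yellow's own z axis and vertical above 3.04 rad))) and not (value of joint lid below 0.05 rad)), for 0.2 s.
2. the lid is shut, the clamp not yet down (value of joint lid below 0.05 rad and not (value of joint clamp below 0.1 rad)), for 0.1 s.
3. the clamp is down on the shut lid (value of joint lid below 0.05 rad and value of joint clamp below 0.1 rad), for 0.2 s.
At the end, for the whole second after the job is handed in: The slab matching the colour of the one in the box lies at rest, flat on the other compartment's floor (centre within 45 mm across, 30 mm along); the other two rack slabs are within 30 mm of their starts; lid within 0.05 rad of shut, clamp within 0.1 rad of fully down (all of step 3 and ((horizontal distance between mate_red and filled_bay below 0.05 m and x of stock_red in the frame of empty_bay between -0.045 and 0.045 m and y of stock_red in the frame of empty_bay between -0.03 and 0.03 m and (z of stock_red in the frame of empty_bay below 0.006 m or (angle between stock_red's own z axis and vertical above 3.04 rad and z of stock_red in the frame of empty_bay below 0.024 m)) and (angle between stock_red's own z axis and vertical below 0.1 rad or angle between stock_red's own z axis and vertical above 3.04 rad) and linear speed of stock_red below 0.02 m/s and distance of each of stock_blue, stock_yellow from where it was at the start of the episode below 0.03 m) or (horizontal distance between mate_blue and filled_bay below 0.05 m and x of stock_blue in the frame of empty_bay between -0.045 and 0.045 m and y of stock_blue in the frame of empty_bay between -0.03 and 0.03 m and (z of stock_blue in the frame of empty_bay below 0.006 m or (angle between stock_blue's own z axis and vertical above 3.04 rad and z of stock_blue in the frame of empty_bay below 0.024 m)) and (angle between stock_blue's own z axis and vertical below 0.1 rad or angle between stock_blue's own z axis and vertical above 3.04 rad) and linear speed of stock_blue below 0.02 m/s and distance of each of stock_red, stock_yellow from where it was at the start of the episode below 0.03 m) or (horizontal distance between mate_yellow and filled_bay below 0.05 m and x of stock_yellow in the frame of empty_bay between -0.045 and 0.045 m and y of stock_yellow in the frame of empty_bay between -0.03 and 0.03 m and (z of stock_yellow in the frame of empty_bay below 0.006 m or (angle between stock_yellow's own z axis and vertical above 3.04 rad and z of stock_yellow in the frame of empty_bay below 0.024 m)) and (angle between stock_yellow's own z axis and vertical below 0.1 rad or angle between stock_yellow's own z axis and vertical above 3.04 rad) and linear speed of stock_yellow below 0.02 m/s and distance of each of stock_red, stock_blue from where it was at the start of the episode below 0.03 m))); the robot touches nothing.
It fails at once if a slab in the box or the put-by tray moved over 40 mm (distance of any of mate_red, mate_blue, mate_yellow from where it was at the start of the episode above 0.04 m).
It fails at once if a bystander moved over 40 mm (distance of any of jar, stone, sanding_block, bottle, cup from where it was at the start of the episode above 0.04 m).
It also fails if it takes over 66 s, if anything falls off the work surface, if the arm or the gripper's body presses on something with over 40 N, if the wrist force passes 120 N, or if a joint passes its speed limit or range.

## Working session

There is one attempt and no reset: what is moved stays moved. The work goes in short steps, Python scripts to look and compute and a tool call to move; the robot and the scene stay as the last step left them, time stands still between calls to the robot, and variables do not carry over. Pictures are saved under pics/ and viewed, at most 10 in all, crops included, and the job is handed in when it is done.

Besides the shell and the picture viewer there is one more tool, called after ">>>" as name(argument=value, ...) on one line, values as JSON. play_rows: Moves the arm, as the interface text tells. Its arguments: {"type":"object","properties":{"moves":{"type":"array","items":{"type":"array","items":{"type":"array","items":{"type":"number"}}}},"fingers":{"type":"number"}},"required":["moves"]}

```bash
mkdir -p pics; cat > h.py <<'E'
import numpy as np, cv2, json
from workcell import robot
from scipy.spatial.transform import Rotation as Ro
def snap(n,f):
    c=robot.read_camera(n); cv2.imwrite(f'pics/{f}.png',c['color'][:,:,::-1]); 
    np.save(f'pics/{f}.npy',c,allow_pickle=True); return c
def load(f): return np.load(f'pics/{f}.npy',allow_pickle=True).item()
def proj(c,X):
    X=np.atleast_2d(X); p=X@np.array(c['R']).T+np.array(c['t']); s=p[:,:2]/p[:,2:]
    s=s*(1+c['k1']*(s**2).sum(1,keepdims=True)); return s*[c['fx'],c['fy']]+[c['cx'],c['cy']]
def ray(c,uv):
    d=(np.array(uv,float)-[c['cx'],c['cy']])/[c['fx'],c['fy']]; s=d.copy()
    for _ in range(20): s=d/(1+c['k1']*(s@s))
    R=np.array(c['R']); v=R.T@np.array([*s,1]); return -R.T@np.array(c['t']), v/np.linalg.norm(v)
def atz(c,uv,z): o,v=ray(c,uv); return o+v*(z-o[2])/v[2]
def tri(obs):
    A=0;b=0
    for c,uv in obs:
        o,v=ray(c,uv);P=np.eye(3)-np.outer(v,v);A=A+P;b=b+P@o
    return np.linalg.solve(A,b)
E
python3 - <<'E'
from h import *
a=snap('scene','s0');b=snap('top','t0');w=snap('wrist','w0')
for c in(a,b,w): print(c['fx'],c['cx'],c['cy'],c['k1'],np.round(-np.array(c['R']).T@c['t']))
print(robot.observe())
E
```

```text
427.8647920978592 277.9449693375721 203.23475687188116 -0.1010578288224228 [1259.  143.  701.]
526.8110327411492 281.4341177158953 210.8991906951777 -0.1313322138435921 [ 327.  -13. 1493.]
354.89884058303886 280.1156942177119 212.64796820814738 -0.020826577623187018 [ 333. -563.  373.]
{'time': 0.15, 'joints': array([-1.18557222e+00,  4.80682596e-01,  1.59672298e+00,  2.61376328e-06,
        1.06509916e+00, -4.66378537e-02]), 'joint_velocities': array([ 0.00243785, -0.0014454 , -0.00364699,  0.00060988,  0.0006853 ,
       -0.00038732]), 'effort': array([ 2.57440552e-04, -9.51148725e+01, -4.30456316e+01, -1.52771427e-04,
        8.19843903e-03, -1.08240240e-04]), 'tool_pos': array([ 271.94739481, -590.03791773,  230.82547923]), 'ee_rot': array([-3.14068167e+00, -4.48051315e-05,  4.31860668e-01]), 'wrist_force': array([0.18277192, 0.14509843, 0.97403323]), 'ft_torque': array([-0.01758979, -0.00607532, -0.00994867]), 'gripper_force': 0.0, 'opening': 85.53523480368622}
```

View pics/s0.png

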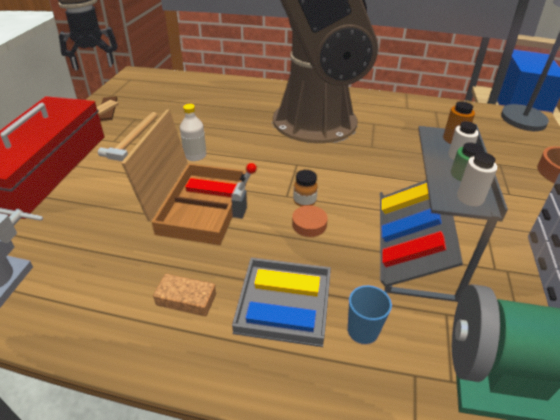

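View pics/t0.png

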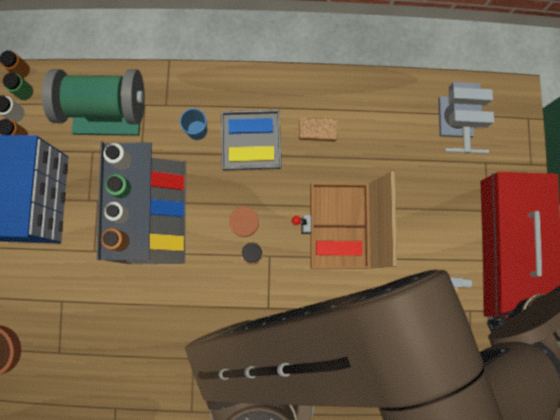

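The scene view shows a red slab in the box's near compartment (212,187). The stock red slab is the far one on the rack, at (413,248) in scene and (167,180) in top. The lid stands open on the right in the top view, with the red clamp ball at (296,220).

```bash
python3 - <<'E'
import cv2,numpy as np
def mk(f,A,B,s,out):
    im=cv2.imread(f'pics/{f}.png');L=[]
    for (u,v,w,h) in(A,B):
        c=cv2.resize(im[v:v+h,u:u+w],None,fx=s,fy=s,interpolation=cv2.INTER_CUBIC)
        for k in range(0,w):
            if (u+k)%20==0: cv2.putText(c,str(u+k),(k*s,8),0,.3,(255,255,255),1);cv2.line(c,(k*s,10),(k*s,h*s),(255,255,255),1) if 0 else cv2.line(c,(k*s,10),(k*s,16),(0,255,0),1)
        for k in range(0,h):
            if (v+k)%20==0: cv2.putText(c,str(v+k),(0,k*s+4),0,.3,(255,255,255),1);cv2.line(c,(20,k*s),(26,k*s),(0,255,0),1)
        L.append(c)
    H=max(x.shape[0] for x in L);L=[cv2.copyMakeBorder(x,0,H-x.shape[0],0,4,0) for x in L]
    o=np.hstack(L);print(o.shape);cv2.imwrite(out,o)
mk('t0',(92,138,98,128),(288,166,112,110),3.75 and 3,'pics/ct.png')
mk('s0',(125,105,140,140),(372,120,126,180),3,'pics/cs.png')
E
```

```text
(384, 638, 3)
(540, 806, 3)
```

View pics/ct.png

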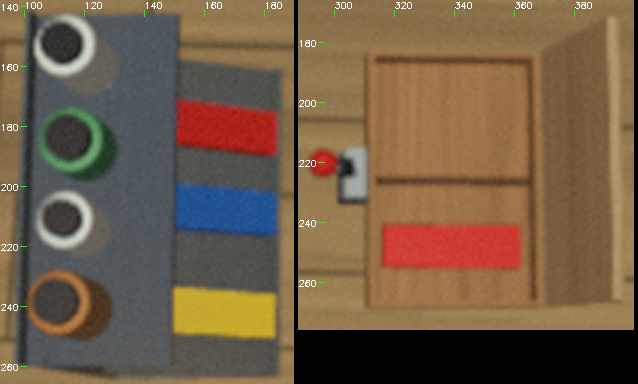

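View pics/cs.png

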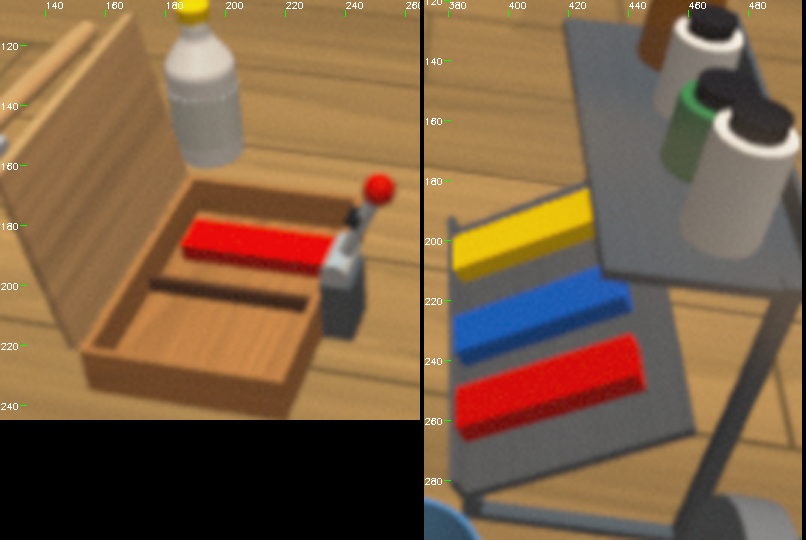

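The crops give the slab, box rim and ball corners in both views; the red mate's top corners run (317,241) to (362,255) in top. The upper tier hides the upper half of the rack slabs in top. Next I'm fitting poses to these corners.

```bash
cat > fit.py <<'E'
from h import *
from scipy.optimize import least_squares
s=load('s0');t=load('t0')
def fit(obs,x0,pose):
    P={id(c):c for c,_,_ in obs}
    def f(q):
        T,R=pose(q); return np.concatenate([(proj(c,R@np.array(X,float)+T)-uv).ravel() for c,X,uv in obs])
    r=least_squares(f,x0,x_scale=[10,10,10]+[.1]*(len(x0)-3)); print(np.round(r.x,3),'rms',np.round(np.sqrt(np.mean(r.fun**2)),2),np.round(r.fun,1)); return r.x
flat=lambda q:(q[:3],Ro.from_euler('z',q[3]).as_matrix())
slope=lambda q:(q[:3],Ro.from_euler('xz',[q[4],q[3]]).as_matrix())
print('box'); B=fit([(t,(120,81,42),(312,184)),(t,(-120,81,42),(310.7,268.3)),(t,(-120,-81,42),(368.7,268)),(t,(120,-81,42),(368.7,183.7)),
 (s,(120,-81,42),(152.3,222.3)),(s,(120,81,42),(220,233)),(s,(120,-81,0),(154.3,234.3)),(s,(120,81,0),(221,243.7)),(s,(-120,-81,42),(188.3,165))],[430,-150,0,0],flat)
print('red');red=fit([(t,(20,-65,18),(184.7,175)),(t,(-20,-65,18),(183.7,190)),(s,(20,-65,18),(384,260.7)),(s,(-20,-65,18),(382.3,249)),
 (s,(-20,65,18),(441.3,231.3)),(s,(20,65,18),(444,243.3)),(s,(20,-65,0),(385,267)),(s,(20,65,0),(445.7,249.3))],[420,300,65,0,.61],slope)
for n,o in dict(blue=[(201.7,184.3,216.3,183),(381.7,225,383,236.7)],yel=[(235.7,183.7,250.7,183.7),(381.3,198.3,383.7,208)]).items():
    a,b=o
    print(n,'low edge +x,-x',tri([(t,(a[1],a[0])),(s,b[2:])]).round(1),tri([(t,(a[3],a[2])),(s,b[:2])]).round(1))
print('red low',tri([(t,(184.7,175)),(s,(384,260.7))]).round(1),tri([(t,(183.7,190)),(s,(382.3,249))]).round(1))
print('ball',tri([(t,(296,220.3)),(s,(251.3,168))]).round(1))
E
python3 fit.py
```

```text
box
[ 4.99068e+02 -2.06280e+02 -2.71400e+00  1.70000e-02] rms 0.87 [-1.  -0.8  0.5  0.5  0.8  1.  -0.7  0.1 -0.5 -0.3 -0.7 -0.6  0.7  0.9
 -0.2  1.9  0.2 -1.7]
red
[6.07289e+02 2.97297e+02 6.35350e+01 3.20000e-02 5.93000e-01] rms 0.82 [-0.6  0.7  0.1 -0.3 -1.9  1.  -0.1 -0.9  0.2 -1.3 -0.4  0.6  0.7  0.2
  1.1  0.6]
blue low edge +x,-x [555.1 231.5  43.2] [514.3 230.6  41. ]
yel low edge +x,-x [459.7 229.   46.1] [418.6 225.2  42.2]
red low [630.4 234.4  46.6] [589.  233.6  39. ]
ball [498.7 -78.4 138.9]
```

```bash
cat > plan.py <<'E'
from h import *
from scipy.spatial.transform import Slerp
RT=np.array([607.5,297.3,63.5]); YR,TILT=.034,.605
Rs=Ro.from_euler('xz',[TILT,YR])             # slab frame
F=Ro.from_matrix([[0,1,0],[1,0,0],[0,0,-1]]) # tool in slab frame: x=up slope,y=x,z=-n
def slabpose(s,n,dx=0): return RT+Rs.apply([dx,s,n]), Rs*F
def now():
    o=robot.observe(); return np.array(o['tool_pos']),Ro.from_euler('xyz',o['ee_rot'])
def plan(wps,start=None):
    p,R=start or now()
    for q,S in wps:
        d=R.inv().apply(q-p)/500; w=(R.inv()*S).as_rotvec()/(np.pi/2)
        row=np.round(np.r_[d,w],3); print(row.tolist(),'mm',round(np.linalg.norm(d)*500),'deg',round(np.linalg.norm(w)*90))
        p=p+R.apply(row[:3]*500); R=R*Ro.from_rotvec(row[3:]*np.pi/2)
def path(pts,S1,n,S0=None):
    """n equal steps along polyline of pts, slerp to S1"""
    p0,R0=now(); S0=S0 or R0; P=np.array([p0]+[np.array(x,float) for x in pts]); L=np.r_[0,np.cumsum(np.linalg.norm(np.diff(P,axis=0),axis=1))]
    sl=Slerp([0,1],Ro.concatenate([S0,S1])); out=[]
    for k in range(1,n+1):
        l=L[-1]*k/n; out.append((np.array([np.interp(l,L,P[:,i]) for i in range(3)]),sl(k/n)))
    return out
E
python3 - <<'E'
from plan import *
p,S=slabpose(-28,150); print(p)
plan(path([(330,-480,350),(480,-100,380),p],S,7))
E
```

```text
[611.1829989  189.01824684 170.94997651]
[0.158, -0.121, -0.19, 0.032, 0.048, -0.103] mm 137 deg 11
[0.217, -0.142, -0.04, 0.032, 0.049, -0.104] mm 131 deg 11
[0.247, -0.115, 0.03, 0.032, 0.048, -0.103] mm 137 deg 11
[0.26, -0.073, 0.054, 0.032, 0.049, -0.103] mm 138 deg 11
[0.187, -0.003, 0.187, 0.033, 0.048, -0.103] mm 132 deg 11
[0.143, 0.041, 0.231, 0.032, 0.049, -0.104] mm 137 deg 11
[0.116, 0.074, 0.238, 0.032, 0.048, -0.103] mm 137 deg 11
```

>>> play_rows(moves=[[[0.158, -0.121, -0.19, 0.032, 0.048, -0.103], [0.158, -0.121, -0.19, 0.032, 0.048, -0.103], [0.158, -0.121, -0.19, 0.032, 0.048, -0.103], [0.158, -0.121, -0.19, 0.032, 0.048, -0.103], [0.158, -0.121, -0.19, 0.032, 0.048, -0.103]]], fingers=85)

```text
time: 0.57
tool_pos: [320.0, -501.6, 329.1]
ee_rot: [-3.102, -0.079, 0.594]
wrist_force: [0.4, -0.8, -0.4]
opening: 85.0
gripper_force: 0.0
```

>>> play_rows(moves=[[[0.217, -0.142, -0.04, 0.032, 0.049, -0.104], [0.217, -0.142, -0.04, 0.032, 0.049, -0.104], [0.217, -0.142, -0.04, 0.032, 0.049, -0.104], [0.217, -0.142, -0.04, 0.032, 0.049, -0.104], [0.217, -0.142, -0.04, 0.032, 0.049, -0.104]]])

```text
time: 0.98
tool_pos: [368.1, -383.5, 357.7]
ee_rot: [-3.067, -0.166, 0.753]
wrist_force: [1.4, -0.8, -0.1]
opening: 85.0
gripper_force: 0.0
```

>>> play_rows(moves=[[[0.247, -0.115, 0.03, 0.032, 0.048, -0.103], [0.247, -0.115, 0.03, 0.032, 0.048, -0.103], [0.247, -0.115, 0.03, 0.032, 0.048, -0.103], [0.247, -0.115, 0.03, 0.032, 0.048, -0.103], [0.247, -0.115, 0.03, 0.032, 0.048, -0.103]]])

```text
time: 1.4
tool_pos: [418.4, -256.4, 367.1]
ee_rot: [-3.049, -0.255, 0.911]
wrist_force: [-1.0, -0.0, -0.9]
opening: 85.4
gripper_force: 0.0
```

>>> play_rows(moves=[[[0.26, -0.073, 0.054, 0.032, 0.049, -0.103], [0.26, -0.073, 0.054, 0.032, 0.049, -0.103], [0.26, -0.073, 0.054, 0.032, 0.049, -0.103], [0.26, -0.073, 0.054, 0.032, 0.049, -0.103], [0.26, -0.073, 0.054, 0.032, 0.049, -0.103]]])

```text
time: 1.82
tool_pos: [468.8, -129.1, 377.2]
ee_rot: [-3.046, -0.346, 1.072]
wrist_force: [-0.2, -0.5, -0.8]
opening: 84.9
gripper_force: 0.0
```

>>> play_rows(moves=[[[0.187, -0.003, 0.187, 0.033, 0.048, -0.103], [0.187, -0.003, 0.187, 0.033, 0.048, -0.103], [0.187, -0.003, 0.187, 0.033, 0.048, -0.103], [0.187, -0.003, 0.187, 0.033, 0.048, -0.103], [0.187, -0.003, 0.187, 0.033, 0.048, -0.103]]])

```text
time: 2.23
tool_pos: [516.2, -20.0, 320.0]
ee_rot: [-3.056, -0.436, 1.238]
wrist_force: [-0.8, -0.4, -0.2]
opening: 85.2
gripper_force: 0.0
```

Tracking is good. Next are the remaining two moves.

>>> play_rows(moves=[[[0.143, 0.041, 0.231, 0.032, 0.049, -0.104], [0.143, 0.041, 0.231, 0.032, 0.049, -0.104], [0.143, 0.041, 0.231, 0.032, 0.049, -0.104], [0.143, 0.041, 0.231, 0.032, 0.049, -0.104], [0.143, 0.041, 0.231, 0.032, 0.049, -0.104]]])

```text
time: 2.65
tool_pos: [563.9, 84.1, 244.4]
ee_rot: [-3.088, -0.524, 1.415]
wrist_force: [0.1, 0.2, 0.3]
opening: 85.1
gripper_force: 0.0
```

>>> play_rows(moves=[[[0.116, 0.074, 0.238, 0.032, 0.048, -0.103], [0.116, 0.074, 0.238, 0.032, 0.048, -0.103], [0.116, 0.074, 0.238, 0.032, 0.048, -0.103], [0.116, 0.074, 0.238, 0.032, 0.048, -0.103], [0.116, 0.074, 0.238, 0.032, 0.048, -0.103]]], fingers=58)

```text
time: 3.07
tool_pos: [611.9, 188.6, 169.6]
ee_rot: [-3.14, -0.604, 1.605]
wrist_force: [-1.3, 0.3, 0.5]
opening: 57.9
gripper_force: 0.0
```

```bash
python3 - <<'E'
from plan import *
c=snap('wrist','w1'); print(now()[0],now()[1].as_euler('xyz'))
im=cv2.imread('pics/w1.png')
for s in(-65,65):
  for x in(-20,20):
    u=proj(c,RT+Rs.apply([x,s,18]))[0]; print(x,s,u.round(1)); cv2.circle(im,tuple(int(v) for v in u),3,(0,255,0),1)
cv2.imwrite('pics/w1o.png',im)
E
```

```text
[611.83653485 187.54304931 170.75908085] [ 3.14153941 -0.60339921  1.60552818]
-20 -65 [254.8 244.1]
20 -65 [303.5 244.1]
-20 65 [251.6  75.5]
20 65 [306.8  75.6]
```

View pics/w1o.png

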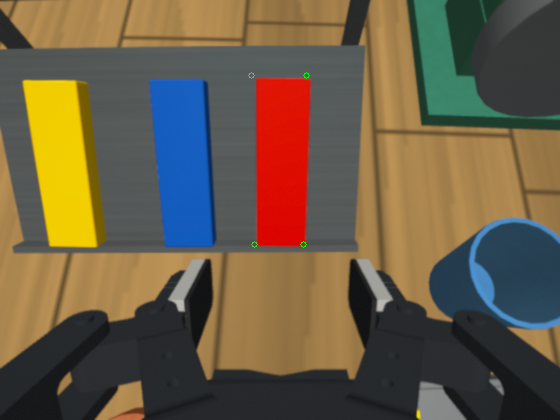

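The wrist view shows the red slab within 3–5 px of the prediction: actual corners are (257,79), (310,79), (305,246), (257,246). I'll refit with all three views, then move in.

```bash
cat > f2.py <<'E'
from fit import *
w=load('w1')
r=fit([(t,(20,-65,18),(184.7,175)),(t,(-20,-65,18),(183.7,190)),(s,(20,-65,18),(384,260.7)),(s,(-20,-65,18),(382.3,249)),
 (s,(-20,65,18),(441.3,231.3)),(s,(20,65,18),(444,243.3)),(s,(20,-65,0),(385,267)),(s,(20,65,0),(445.7,249.3)),
 (w,(-20,65,18),(257,79)),(w,(20,65,18),(310,79)),(w,(20,-65,18),(305,246)),(w,(-20,-65,18),(257,246))]+[(w,(-20,-65,18),(257,246))]*0,[607,297,63,0.03,.61],slope)
E
python3 f2.py | tail -3
python3 - <<'E'
from plan import *
E
```

```text
ball [498.7 -78.4 138.9]
[6.09681e+02 2.95899e+02 6.28580e+01 2.00000e-02 6.06000e-01] rms 1.07 [ 0.   0.2  0.6 -0.8 -2.7  2.  -0.7  0.  -0.6 -0.4 -1.5  1.5  0.   1.1
  0.1  1.5 -1.6 -1.5  0.6 -0.8  0.   0.4 -0.7 -0.3]
```

```bash
sed -i 's/^RT=.*/RT=np.array([609.8,296.0,64.0]); YR,TILT=.022,.609/' plan.py; python3 - <<'E'
from plan import *
plan([slabpose(-28,60),slabpose(-28,2)])
E
```

```text
[0.001, 0.002, 0.179, -0.005, 0.004, 0.007] mm 90 deg 1
[-0.0, -0.0, 0.116, 0.0, -0.0, -0.0] mm 58 deg 0
```

>>> play_rows(moves=[[[0.001, 0.002, 0.179, -0.005, 0.004, 0.007], [0.001, 0.002, 0.179, -0.005, 0.004, 0.007], [0.001, 0.002, 0.179, -0.005, 0.004, 0.007], [0.001, 0.002, 0.179, -0.005, 0.004, 0.007], [0.001, 0.002, 0.179, -0.005, 0.004, 0.007]]])

```text
time: 3.53
tool_pos: [611.8, 238.4, 99.1]
ee_rot: [3.139, -0.61, 1.592]
wrist_force: [-0.5, -0.3, 0.2]
opening: 58.2
gripper_force: 0.0
```

>>> play_rows(moves=[[[0, 0, 0.04, 0, 0, 0], [0, 0, 0.075, 0, 0, 0], [0, 0, 0.1, 0, 0, 0], [0, 0, 0.116, 0, 0, 0], [0, 0, 0.116, 0, 0, 0]]])

```text
time: 3.95
tool_pos: [610.3, 273.2, 50.1]
ee_rot: [3.141, -0.61, 1.592]
wrist_force: [-0.7, -0.3, -0.1]
opening: 58.2
gripper_force: 0.0
```

```bash
python3 - <<'E'
from plan import *
c=snap('wrist','w2'); p,R=now(); print(Rs.inv().apply(p-RT),robot.observe()['wrist_force'])
E
```

```text
[  0.15852627 -26.62355485   2.14862659] [ 0.5817779  -0.54092132 -0.29609961]
```

View pics/w2.png

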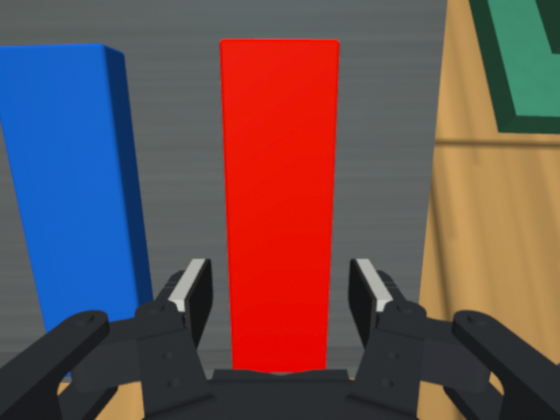

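The fingers straddle the red slab evenly: pads at 213 and 350, slab edges at 229 and 331. I'll close and lift square to the slope.

>>> play_rows(moves=[[[0, 0, 0, 0, 0, 0], [0, 0, 0, 0, 0, 0], [0, 0, 0, 0, 0, 0], [0, 0, 0, 0, 0, 0], [0, 0, 0, 0, 0, 0]]], fingers=20)

```text
time: 4.42
tool_pos: [610.8, 272.6, 51.2]
ee_rot: [3.139, -0.61, 1.593]
wrist_force: [-2.4, -4.1, 6.5]
opening: 38.4
gripper_force: 60.6
```

>>> play_rows(moves=[[[0, 0, 0, 0, 0, 0], [0, 0, 0, 0, 0, 0], [0, 0, 0, 0, 0, 0], [0, 0, 0, 0, 0, 0], [0, 0, -0.01, 0, 0, 0]]])

```text
time: 4.83
tool_pos: [610.3, 270.2, 54.6]
ee_rot: [3.141, -0.61, 1.592]
wrist_force: [0.1, 2.2, -2.3]
opening: 39.1
gripper_force: 60.6
```

>>> play_rows(moves=[[[0, 0, -0.03, 0, 0, 0], [0, 0, -0.08, 0, 0, 0], [0, 0, -0.14, 0, 0, 0], [0, 0, -0.2, 0, 0, 0], [0, 0, -0.24, 0, 0, 0]]])

```text
time: 5.25
tool_pos: [612.3, 199.2, 155.6]
ee_rot: [3.138, -0.609, 1.592]
wrist_force: [0.9, 0.1, -1.6]
opening: 38.6
gripper_force: 61.0
```

```bash
python3 - <<'E'
from plan import *
c=snap('wrist','w3'); o=robot.observe(); p,R=now(); print(Rs.inv().apply(p-RT),o['wrist_force'],o['opening'],o['gripper_force'],o['time'])
yb=.017; Sf=Ro.from_euler('z',yb)*F
E
```

```text
[  1.89315888 -26.68854861 133.33931254] [ 2.90873536 -2.4781449   0.99539427] 38.886017275158096 61.043972969055176 5.3
```

View pics/w3.png

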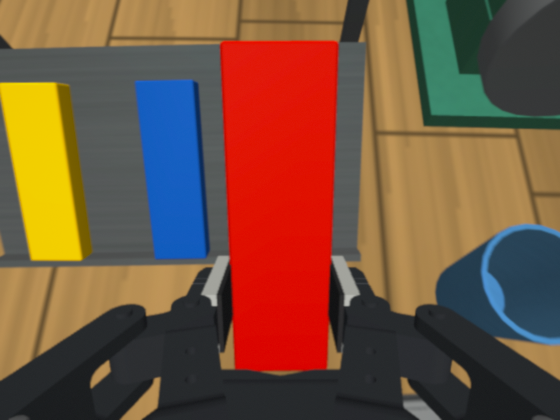

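The slab is firmly held, the rack neighbours are unmoved, and the slab's place in the hand is unchanged. Carrying it to hover over the box, with a look on the way.

```bash
cat >> plan.py <<'E'
BOX=np.array([499.1,-206.3,0]); YB=.017
def boxpose(x,y,z,yaw=0): Rb=Ro.from_euler('z',YB); return BOX+Rb.apply([x,y,z]), Ro.from_euler('z',YB+yaw)*F
E
python3 - <<'E'
from plan import *
p,S=boxpose(58.5,-26.7,230)
plan(path([(608,100,260),p],S,4))
E
```

```text
[-0.037, -0.012, -0.236, 0.001, -0.097, 0.001] mm 120 deg 9
[-0.193, -0.035, -0.111, 0.001, -0.097, 0.0] mm 113 deg 9
[-0.231, -0.04, -0.05, 0.001, -0.097, 0.001] mm 120 deg 9
[-0.235, -0.039, -0.014, 0.0, -0.097, 0.0] mm 120 deg 9
```

>>> play_rows(moves=[[[-0.037, -0.012, -0.236, 0.001, -0.097, 0.001], [-0.037, -0.012, -0.236, 0.001, -0.097, 0.001], [-0.037, -0.012, -0.236, 0.001, -0.097, 0.001], [-0.037, -0.012, -0.236, 0.001, -0.097, 0.001], [-0.037, -0.012, -0.236, 0.001, -0.097, 0.001]]])

```text
time: 5.72
tool_pos: [608.1, 117.0, 240.9]
ee_rot: [3.14, -0.457, 1.59]
wrist_force: [0.7, -0.2, -1.3]
opening: 38.6
gripper_force: 61.7
```

>>> play_rows(moves=[[[-0.193, -0.035, -0.111, 0.001, -0.097, 0], [-0.193, -0.035, -0.111, 0.001, -0.097, 0], [-0.193, -0.035, -0.111, 0.001, -0.097, 0], [-0.193, -0.035, -0.111, 0.001, -0.097, 0], [-0.193, -0.035, -0.111, 0.001, -0.097, 0]]])

```text
time: 6.13
tool_pos: [591.4, 6.5, 245.1]
ee_rot: [-3.137, -0.306, 1.588]
wrist_force: [0.1, 0.9, -1.7]
opening: 38.4
gripper_force: 61.7
```

>>> play_rows(moves=[[[-0.231, -0.04, -0.05, 0.001, -0.097, 0.001], [-0.231, -0.04, -0.05, 0.001, -0.097, 0.001], [-0.231, -0.04, -0.05, 0.001, -0.097, 0.001], [-0.231, -0.04, -0.05, 0.001, -0.097, 0.001], [-0.231, -0.04, -0.05, 0.001, -0.097, 0.001]]])

```text
time: 6.55
tool_pos: [573.8, -110.9, 234.0]
ee_rot: [-3.135, -0.154, 1.588]
wrist_force: [-0.3, 1.3, -2.3]
opening: 38.5
gripper_force: 61.6
```

```bash
python3 - <<'E'
from plan import *
c=snap('wrist','w4'); im=cv2.imread('pics/w4.png'); print(now()[0])
Rb=Ro.from_euler('z',YB)
for P in [(x,y,42) for x in(-114,114) for y in(-75,75)]+[(x,y,42) for x in(-120,120) for y in(-81,81)]+[(3,y,22) for y in(-75,75)]:
    u=proj(c,BOX+Rb.apply(P))[0]; print(P,u.round(1)); cv2.circle(im,tuple(int(v) for v in u),3,(0,255,0),1)
cv2.imwrite('pics/w4o.png',im)
E
```

```text
[ 574.04958014 -110.00506491  234.15065634]
(-114, -75, 42) [ 98.3 377.5]
(-114, 75, 42) [ 88.8 235.8]
(114, -75, 42) [317.3 379.5]
(114, 75, 42) [319.5 236.5]
(-120, -81, 42) [ 93.1 382.7]
(-120, 81, 42) [ 82.5 229.8]
(120, -81, 42) [323.  384.9]
(120, 81, 42) [325.7 230.5]
(3, -75, 22) [213.7 368.3]
(3, 75, 22) [210.5 232.7]
```

View pics/w4o.png

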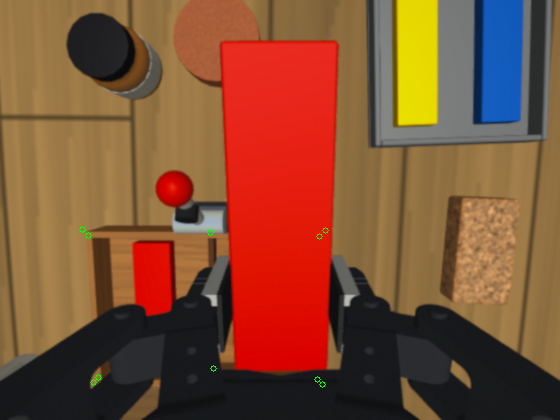

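```bash
python3 - <<'E'
import cv2
im=cv2.imread('pics/w4.png')[180:390,70:380]; im=cv2.resize(im,None,fx=2.5,fy=2.5,interpolation=cv2.INTER_CUBIC)
for k in range(0,310,30): cv2.putText(im,str(70+k),(int(k*2.5),10),0,.35,(255,255,255))
for k in range(0,210,20): cv2.putText(im,str(180+k),(0,int(k*2.5)+4),0,.35,(255,255,255))
cv2.imwrite('pics/w4c.png',im)
E
```

```text
(no output)
```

View pics/w4c.png

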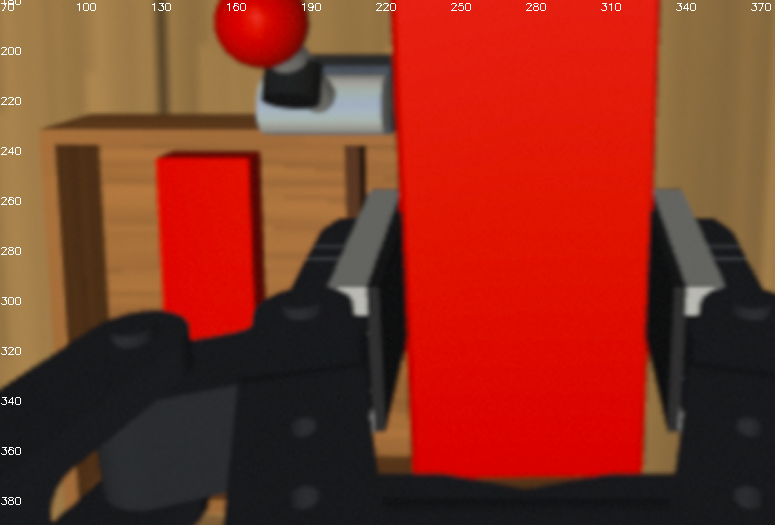

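In the zoom the box rim and divider lie about 4 px right and 1–2 px below the prediction (rim corner (87,231), divider 208–216). So I'm shifting the box estimate to (503, -207.5). Descending.

```bash
sed -i 's/^BOX=np.array([^)]*)/BOX=np.array([503.0,-207.5,0])/' plan.py; python3 - <<'E'
from plan import *
plan([boxpose(58.5,-26.7,z) for z in(180,70,10)])
E
```

```text
[-0.26, -0.028, 0.069, -0.004, -0.098, 0.001] mm 135 deg 9
[0.0, -0.0, 0.22, -0.0, -0.0, -0.0] mm 110 deg 0
[0.0, 0.0, 0.12, -0.0, -0.0, -0.0] mm 60 deg 0
```

>>> play_rows(moves=[[[-0.26, -0.028, 0.069, -0.004, -0.098, 0.001], [-0.26, -0.028, 0.069, -0.004, -0.098, 0.001], [-0.26, -0.028, 0.069, -0.004, -0.098, 0.001], [-0.26, -0.028, 0.069, -0.004, -0.098, 0.001], [-0.26, -0.028, 0.069, -0.004, -0.098, 0.001]]])

```text
time: 7.02
tool_pos: [561.9, -234.5, 179.3]
ee_rot: [-3.14, -0.001, 1.587]
wrist_force: [0.1, 0.7, -2.7]
opening: 38.8
gripper_force: 61.6
```

>>> play_rows(moves=[[[0, 0, 0.08, 0, 0, 0], [0, 0, 0.14, 0, 0, 0], [0, 0, 0.19, 0, 0, 0], [0, 0, 0.22, 0, 0, 0], [0, 0, 0.22, 0, 0, 0]]])

```text
time: 7.43
tool_pos: [561.3, -231.4, 68.2]
ee_rot: [-3.138, -0.002, 1.589]
wrist_force: [-0.7, 0.5, -2.0]
opening: 38.4
gripper_force: 61.5
```

```bash
python3 - <<'E'
from plan import *
c=snap('wrist','w5'); p,R=now(); print(p,R.as_euler('xyz'),boxpose(58.5,-26.7,10)[0])
im=cv2.imread('pics/w5.png')
Rb=Ro.from_euler('z',YB)
for P in [(x,y,42) for x in(-114,114,120) for y in(-75,75)]+[(3,y,22) for y in(-75,75)]:
    u=proj(c,BOX+Rb.apply(P))[0]; cv2.circle(im,tuple(int(v) for v in u),3,(0,255,0),1)
cv2.imwrite('pics/w5o.png',im)
plan([boxpose(58.5,-26.7,10)])
E
```

```text
[ 562.23182207 -232.09638243   70.01854957] [-3.14007863e+00 -9.53688855e-04  1.58937454e+00] [ 561.94542509 -233.20168984   10.        ]
[-0.002, -0.0, 0.12, -0.001, -0.001, 0.001] mm 60 deg 0
```

View pics/w5o.png

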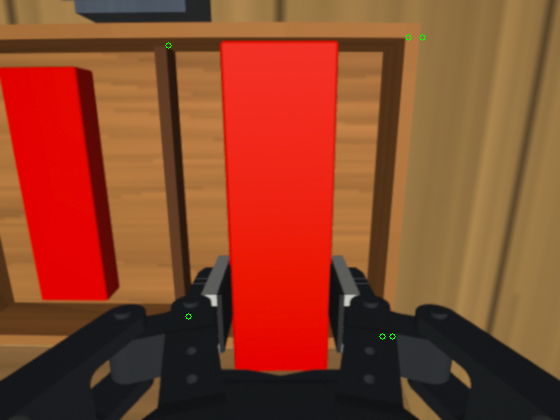

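The overlay agrees within about 3–5 px (inner rim corner at (403,40) against (408,38)), and the slab is clear of the walls. Lowering and releasing.

>>> play_rows(moves=[[[-0.002, -0.002, 0.04, 0, 0, 0], [-0.002, -0.002, 0.075, 0, 0, 0], [-0.002, -0.002, 0.1, 0, 0, 0], [-0.002, -0.002, 0.116, 0, 0, 0], [-0.002, -0.002, 0.12, 0, 0, 0]]])

```text
time: 7.9
tool_pos: [561.9, -234.8, 10.8]
ee_rot: [3.141, 0.001, 1.589]
wrist_force: [-0.5, 0.3, -1.7]
opening: 38.1
gripper_force: 61.6
```

>>> play_rows(moves=[[[0, 0, 0, 0, 0, 0], [0, 0, 0, 0, 0, 0]]])

```text
time: 8.07
tool_pos: [562.3, -235.4, 11.9]
ee_rot: [3.14, 0.001, 1.588]
wrist_force: [0.7, -0.5, -2.8]
opening: 38.1
gripper_force: 61.6
```

>>> play_rows(moves=[[[0, 0, 0, 0, 0, 0], [0, 0, 0, 0, 0, 0], [0, 0, 0, 0, 0, 0], [0, 0, 0, 0, 0, 0], [0, 0, 0, 0, 0, 0]]], fingers=56)

```text
time: 8.48
tool_pos: [561.9, -235.5, 11.4]
ee_rot: [3.14, 0.001, 1.588]
wrist_force: [-0.5, 0.5, -0.3]
opening: 56.2
gripper_force: 0.0
```

>>> play_rows(moves=[[[0, 0, -0.03, 0, 0, 0], [0, 0, -0.08, 0, 0, 0], [0, 0, -0.14, 0, 0, 0], [0, 0, -0.2, 0, 0, 0], [0, 0, -0.28, 0, 0, 0]]])

```text
time: 8.9
tool_pos: [560.4, -234.7, 151.0]
ee_rot: [-3.14, -0.0, 1.588]
wrist_force: [0.0, -0.3, -0.8]
opening: 56.3
gripper_force: 0.0
```

>>> play_rows(moves=[[[0, 0, -0.08, 0, 0, 0], [0, 0, -0.16, 0, 0, 0], [0, 0, -0.24, 0, 0, 0], [0, 0, -0.3, 0, 0, 0], [0, 0, -0.3, 0, 0, 0]]], fingers=0)

```text
time: 9.32
tool_pos: [563.9, -236.2, 308.1]
ee_rot: [3.132, 0.005, 1.588]
wrist_force: [0.6, -1.1, 0.2]
opening: 0.1
gripper_force: 0.0
```

```bash
python3 - <<'E'
from plan import *
a=snap('wrist','w6');b=snap('scene','s6');print(now()[0])
x=cv2.imread('pics/w6.png');y=cv2.imread('pics/s6.png')[80:290,100:310]; 
y=cv2.resize(y,(420,420)); o=np.hstack([x,y]); cv2.imwrite('pics/c6.png',cv2.resize(o,None,fx=.81,fy=.81,interpolation=cv2.INTER_AREA))
E
```

```text
[ 561.91872423 -235.34044996  302.55822313]
```

View pics/c6.png

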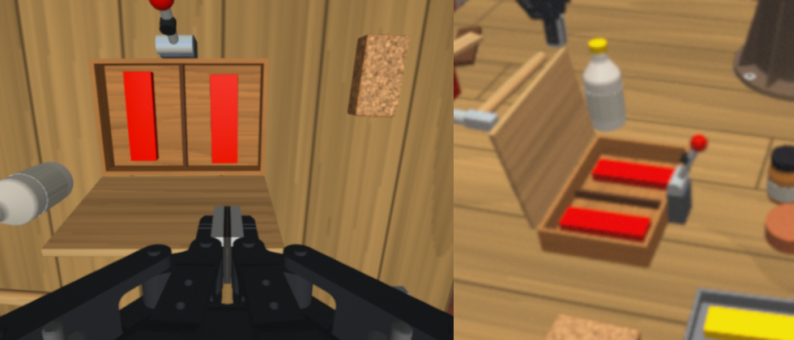

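The red stock slab lies flat in the +x compartment (picture (224,118)). The lid is still open, spreading toward the bottom of the wrist view. Next the closed fingers go behind the lid and follow its arc.

```bash
cat >> plan.py <<'E'
def tip(th,r=135,xb=30,press=0):
    y=-81+r*np.cos(th)-10*np.sin(th); z=42+r*np.sin(th)+10*np.cos(th)-press
    if th>1.5: y=-81+162*np.cos(th)-10*np.sin(th)
    return boxpose(xb,y-11,z)
def arc(calls,start):
    for rows in calls:
        p,R=start; out=[]
        for q,S in rows: 
            out.append(np.round(np.r_[R.inv().apply(q-p)/500,(R.inv()*S).as_rotvec()/(np.pi/2)],3))
        print(json.dumps([o.tolist() for o in out]))
        w=out[-1]; start=(p+R.apply(w[:3]*500),R*Ro.from_rotvec(w[3:]*np.pi/2))
    return start
E
python3 - <<'E'
from plan import *
t17=tip(1.7); q=t17[0]; S=t17[1]; print(q)
a=[(np.array([q[0],-375,295]),S)]*5
b=[(np.array([q[0],-375,z]),S) for z in(260,225,195,180,180)]
th=np.linspace(1.75,1.2,8)
c=[(tip(1.75)[0]-[0,12,0],S)]+[tip(x) for x in(1.7,1.63,1.56,1.49)]
d=[tip(x) for x in (1.42,1.35,1.28,1.2,1.12)]
st=arc([a,b,c,d],now()); print(st[0],tip(1.12)[0])
E
```

```text
[ 535.08298532 -329.7617381   174.58630447]
[[-0.278, -0.059, 0.015, 0.002, 0.001, 0.0], [-0.278, -0.059, 0.015, 0.002, 0.001, 0.0], [-0.278, -0.059, 0.015, 0.002, 0.001, 0.0], [-0.278, -0.059, 0.015, 0.002, 0.001, 0.0], [-0.278, -0.059, 0.015, 0.002, 0.001, 0.0]]
[[-0.0, 0.0, 0.07, 0.0, 0.0, 0.0], [-0.0, 0.0, 0.14, 0.0, 0.0, 0.0], [-0.0, 0.0, 0.2, 0.0, 0.0, 0.0], [-0.0, 0.0, 0.23, 0.0, 0.0, 0.0], [-0.0, 0.0, 0.23, 0.0, 0.0, 0.0]]
[[0.05, 0.001, 0.014, 0.0, 0.0, 0.0], [0.09, 0.002, 0.011, 0.0, 0.0, 0.0], [0.113, 0.002, 0.008, 0.0, 0.0, 0.0], [0.135, 0.002, 0.006, 0.0, 0.0, 0.0], [0.154, 0.002, 0.006, 0.0, 0.0, 0.0]]
[[0.019, -0.0, 0.0, 0.0, 0.0, 0.0], [0.037, -0.0, 0.003, 0.0, 0.0, 0.0], [0.056, -0.0, 0.006, 0.0, 0.0, 0.0], [0.077, -0.0, 0.011, 0.0, 0.0, 0.0], [0.098, -0.0, 0.019, 0.0, 0.0, 0.0]]
[ 533.73169399 -248.92362201  167.67944203] [ 533.71275642 -249.16780332  167.87038416]
```

>>> play_rows(moves=[[[-0.278, -0.059, 0.015, 0, 0, 0], [-0.278, -0.059, 0.015, 0, 0, 0], [-0.278, -0.059, 0.015, 0, 0, 0], [-0.278, -0.059, 0.015, 0, 0, 0], [-0.278, -0.059, 0.015, 0, 0, 0]]])

```text
time: 9.83
tool_pos: [532.6, -378.0, 291.4]
ee_rot: [-3.14, -0.0, 1.585]
wrist_force: [-1.2, 0.0, 0.3]
opening: 0.2
gripper_force: 0.0
```

>>> play_rows(moves=[[[0, 0, 0.07, 0, 0, 0], [0, 0, 0.14, 0, 0, 0], [0, 0, 0.2, 0, 0, 0], [0, 0, 0.23, 0, 0, 0], [0, 0, 0.23, 0, 0, 0]]])

```text
time: 10.25
tool_pos: [532.3, -372.1, 173.7]
ee_rot: [-3.136, -0.004, 1.588]
wrist_force: [-1.1, 0.4, -0.4]
opening: 0.4
gripper_force: 0.0
```

>>> play_rows(moves=[[[0.05, 0.001, 0.014, 0, 0, 0], [0.09, 0.002, 0.011, 0, 0, 0], [0.113, 0.002, 0.008, 0, 0, 0], [0.135, 0.002, 0.006, 0, 0, 0], [0.154, 0.002, 0.006, 0, 0, 0]]])

```text
time: 10.67
tool_pos: [534.7, -297.2, 176.7]
ee_rot: [3.139, 0.002, 1.589]
wrist_force: [-0.9, -2.8, 2.6]
opening: -0.2
gripper_force: 1.2
```

>>> play_rows(moves=[[[0.019, 0, 0, 0, 0, 0], [0.037, 0, 0.003, 0, 0, 0], [0.056, 0, 0.006, 0, 0, 0], [0.077, 0, 0.011, 0, 0, 0], [0.098, 0, 0.019, 0, 0, 0]]])

```text
time: 11.08
tool_pos: [533.6, -248.0, 166.1]
ee_rot: [3.14, 0.001, 1.588]
wrist_force: [0.3, -1.4, 1.8]
opening: -0.1
gripper_force: 1.0
```

```bash
python3 - <<'E'
from plan import *
print(now()[0],robot.observe()['wrist_force'].round(1))
st=arc([[tip(x) for x in g] for g in((1.04,.96,.88,.8,.72),(.64,.56,.48,.4,.32),(.24,.17,.11,.05,.02))]+[[tip(0,press=k) for k in(0,1,2,3,3)]],now())
E
```

```text
[ 533.59660051 -248.00456875  166.08091494] [ 0.3 -1.4  1.8]
[[0.017, 0.0, 0.005, 0.001, 0.001, 0.0], [0.037, 0.0, 0.015, 0.001, 0.001, 0.0], [0.055, 0.0, 0.027, 0.001, 0.001, 0.0], [0.072, 0.0, 0.04, 0.001, 0.001, 0.0], [0.088, 0.0, 0.055, 0.001, 0.001, 0.0]]
[[0.015, 0.0, 0.016, 0.0, -0.0, 0.0], [0.028, 0.0, 0.033, 0.0, -0.0, 0.0], [0.04, 0.0, 0.051, 0.0, -0.0, 0.0], [0.051, 0.0, 0.07, 0.0, -0.0, 0.0], [0.06, 0.0, 0.089, 0.0, -0.0, 0.0]]
[[0.008, 0.0, 0.02, 0.0, -0.0, 0.0], [0.013, 0.0, 0.039, 0.0, -0.0, 0.0], [0.016, 0.0, 0.055, 0.0, -0.0, 0.0], [0.019, 0.0, 0.071, 0.0, -0.0, 0.0], [0.02, 0.0, 0.079, 0.0, -0.0, 0.0]]
[[0.0, 0.0, 0.005, 0.0, -0.0, 0.0], [0.0, 0.0, 0.007, 0.0, -0.0, 0.0], [0.0, 0.0, 0.009, 0.0, -0.0, 0.0], [0.0, 0.0, 0.011, 0.0, -0.0, 0.0], [0.0, 0.0, 0.011, 0.0, -0.0, 0.0]]
```

>>> play_rows(moves=[[[0.017, 0, 0.005, 0, 0, 0], [0.037, 0, 0.015, 0, 0, 0], [0.055, 0, 0.027, 0, 0, 0], [0.072, 0, 0.04, 0, 0, 0], [0.088, 0, 0.055, 0, 0, 0]]])

```text
time: 11.5
tool_pos: [532.6, -203.7, 137.9]
ee_rot: [3.141, 0.001, 1.588]
wrist_force: [0.3, -0.6, 0.8]
opening: 0.1
gripper_force: 0.8
```

>>> play_rows(moves=[[[0.015, 0, 0.016, 0, 0, 0], [0.028, 0, 0.033, 0, 0, 0], [0.04, 0, 0.051, 0, 0, 0], [0.051, 0, 0.07, 0, 0, 0], [0.06, 0, 0.089, 0, 0, 0]]])

```text
time: 11.92
tool_pos: [532.0, -174.2, 92.9]
ee_rot: [3.141, 0.001, 1.588]
wrist_force: [0.3, 0.1, 0.6]
opening: -0.1
gripper_force: 0.6
```

>>> play_rows(moves=[[[0.008, 0, 0.02, 0, 0, 0], [0.013, 0, 0.039, 0, 0, 0], [0.016, 0, 0.055, 0, 0, 0], [0.019, 0, 0.071, 0, 0, 0], [0.02, 0, 0.079, 0, 0, 0]]])

```text
time: 12.33
tool_pos: [531.6, -164.7, 53.2]
ee_rot: [3.141, 0.001, 1.588]
wrist_force: [-0.7, -0.6, -0.3]
opening: 0.2
gripper_force: 0.4
```

>>> play_rows(moves=[[[0, 0, 0.005, 0, 0, 0], [0, 0, 0.007, 0, 0, 0], [0, 0, 0.009, 0, 0, 0], [0, 0, 0.011, 0, 0, 0], [0, 0, 0.011, 0, 0, 0]]])

```text
time: 12.75
tool_pos: [531.9, -164.7, 51.9]
ee_rot: [3.14, 0.001, 1.588]
wrist_force: [-16.5, 9.8, 65.5]
opening: -0.1
gripper_force: 32.7
```

The lid is shut: tip at 51.9 mm with firm resistance. I'm backing off and planning the clamp arc.

```bash
cat >> plan.py <<'E'
def ctip(th,press=0,xb=-1):
    s,c=np.sin(th),np.cos(th)
    return boxpose(xb,94.5-80*c+24*s,66+80*s+13*c-10*s**3-press)
E
python3 - <<'E'
from plan import *
S=ctip(2)[1]; p0=now(); print(p0[0],ctip(2)[0]); x=ctip(2)[0][0]
up=[(p0[0]+[0,0,d],S) for d in(30,70,110,150,170)]
ov=[(np.array([x,-30,215]),S)]*5
dn=[(np.array([x,-33,z]),S) for z in(185,155,130,130,130)]
g=[[ctip(t) for t in r] for r in((2.1,2.03,1.96,1.88,1.8),(1.7,1.6,1.5,1.4,1.3),(1.2,1.1,1.,.9,.8),(.7,.6,.5,.4,.3),(.22,.15,.1,.05,0))]
print(arc([up,ov,dn]+g,p0)[0])
E
```

```text
[ 531.91833544 -164.71946145   51.90489109] [499.45681396 -57.92373284 125.81561582]
[[-0.0, 0.0, -0.06, 0.001, 0.001, 0.0], [-0.0, 0.0, -0.14, 0.001, 0.001, 0.0], [-0.0, 0.0, -0.22, 0.001, 0.001, 0.0], [-0.0, 0.001, -0.3, 0.001, 0.001, 0.0], [-0.0, 0.001, -0.34, 0.001, 0.001, 0.0]]
[[0.27, -0.061, 0.014, 0.0, -0.0, 0.0], [0.27, -0.061, 0.014, 0.0, -0.0, 0.0], [0.27, -0.061, 0.014, 0.0, -0.0, 0.0], [0.27, -0.061, 0.014, 0.0, -0.0, 0.0], [0.27, -0.061, 0.014, 0.0, -0.0, 0.0]]
[[-0.006, 0.0, 0.06, 0.0, -0.0, 0.0], [-0.006, 0.0, 0.12, 0.0, -0.0, 0.0], [-0.006, 0.0, 0.17, 0.0, -0.0, 0.0], [-0.006, 0.0, 0.17, 0.0, -0.0, 0.0], [-0.006, 0.0, 0.17, 0.0, -0.0, 0.0]]
[[-0.038, -0.001, 0.016, 0.0, -0.0, 0.0], [-0.046, -0.001, 0.01, 0.0, -0.0, 0.0], [-0.055, -0.001, 0.006, 0.0, -0.0, 0.0], [-0.066, -0.001, 0.001, 0.0, -0.0, 0.0], [-0.077, -0.001, -0.004, 0.0, -0.0, 0.0]]
[[-0.015, 0.0, -0.004, 0.0, -0.0, 0.0], [-0.03, 0.0, -0.007, 0.0, -0.0, 0.0], [-0.046, 0.0, -0.01, 0.0, -0.0, 0.0], [-0.063, 0.0, -0.011, 0.0, -0.0, 0.0], [-0.08, 0.0, -0.011, 0.0, -0.0, 0.0]]
[[-0.016, 0.0, 0.0, 0.0, -0.0, 0.0], [-0.033, 0.0, 0.003, 0.0, -0.0, 0.0], [-0.049, 0.0, 0.006, 0.0, -0.0, 0.0], [-0.065, 0.0, 0.011, 0.0, -0.0, 0.0], [-0.08, 0.0, 0.017, 0.0, -0.0, 0.0]]
[[-0.014, 0.0, 0.008, 0.0, -0.0, 0.0], [-0.028, 0.0, 0.018, 0.0, -0.0, 0.0], [-0.04, 0.0, 0.028, 0.0, -0.0, 0.0], [-0.052, 0.0, 0.041, 0.0, -0.0, 0.0], [-0.062, 0.0, 0.054, 0.0, -0.0, 0.0]]
[[-0.007, 0.0, 0.012, 0.0, -0.0, 0.0], [-0.012, 0.0, 0.022, 0.0, -0.0, 0.0], [-0.015, 0.0, 0.03, 0.0, -0.0, 0.0], [-0.018, 0.0, 0.038, 0.0, -0.0, 0.0], [-0.021, 0.0, 0.046, 0.0, -0.0, 0.0]]
[ 501.62840603 -192.99714538   78.87970013]
```

>>> play_rows(moves=[[[0, 0, -0.06, 0, 0, 0], [0, 0, -0.14, 0, 0, 0], [0, 0, -0.22, 0, 0, 0], [0, 0, -0.3, 0, 0, 0], [0, 0, -0.34, 0, 0, 0]]])

```text
time: 13.17
tool_pos: [533.3, -165.4, 223.8]
ee_rot: [3.136, 0.003, 1.588]
wrist_force: [1.7, 0.0, 0.6]
opening: -0.1
gripper_force: 0.0
```

>>> play_rows(moves=[[[0.27, -0.061, 0.014, 0, 0, 0], [0.27, -0.061, 0.014, 0, 0, 0], [0.27, -0.061, 0.014, 0, 0, 0], [0.27, -0.061, 0.014, 0, 0, 0], [0.27, -0.061, 0.014, 0, 0, 0]]])

```text
time: 13.58
tool_pos: [497.8, -27.5, 211.9]
ee_rot: [3.141, 0.0, 1.591]
wrist_force: [0.1, -0.6, 0.7]
opening: -0.0
gripper_force: 0.0
```

>>> play_rows(moves=[[[-0.006, 0, 0.06, 0, 0, 0], [-0.006, 0, 0.12, 0, 0, 0], [-0.006, 0, 0.165, 0, 0, 0], [-0.006, 0, 0.165, 0, 0, 0], [-0.006, 0, 0.165, 0, 0, 0]]])

```text
time: 14.0
tool_pos: [498.7, -33.8, 128.9]
ee_rot: [-3.141, 0.001, 1.588]
wrist_force: [-0.3, 0.4, -0.4]
opening: -0.1
gripper_force: 0.0
```

```bash
python3 - <<'E'
from plan import *
p=now();print(p[0],robot.observe()['wrist_force'].round(1))
# ball recheck with current views
L=[]
for n in('scene','top'):
    c=robot.read_camera(n);u0=proj(c,[499,-78.4,139])[0];im=cv2.cvtColor(c['color'],cv2.COLOR_RGB2HSV)
    m=((im[...,0]<8)|(im[...,0]>172))&(im[...,1]>150)&(im[...,2]>80)
    k,lab,st,ce=cv2.connectedComponentsWithStats(m.astype(np.uint8)); i=[j for j in range(1,k) if st[j,4]>8]
    j=min(i,key=lambda j:np.linalg.norm(ce[j]-u0)); print(n,u0.round(1),ce[j].round(1),st[j,4]); L.append((c,ce[j]))
print(tri(L))
g=[[ctip(t) for t in r] for r in((2.1,2.03,1.96,1.88,1.8),(1.7,1.6,1.5,1.4,1.3))]
print(arc(g,p)[0])
E
```

```text
[498.70471581 -33.78954216 128.94888321] [-0.3  0.4 -0.4]
scene [251.3 168. ] [250.8 167.6] 84
top [296.1 220.2] [487.9 246.6] 1493
[ 433.31958095 -314.03349261  186.38847089]
[[-0.036, 0.001, 0.014, -0.001, 0.0, 0.0], [-0.045, 0.001, 0.008, -0.001, 0.0, 0.0], [-0.053, 0.001, 0.004, -0.001, 0.0, 0.0], [-0.064, 0.001, -0.001, -0.001, 0.0, 0.0], [-0.075, 0.001, -0.005, -0.001, 0.0, 0.0]]
[[-0.015, -0.0, -0.005, 0.0, 0.0, 0.0], [-0.031, -0.0, -0.008, 0.0, 0.0, 0.0], [-0.047, -0.0, -0.011, 0.0, 0.0, 0.0], [-0.063, -0.0, -0.012, 0.0, 0.0, 0.0], [-0.08, -0.0, -0.012, 0.0, 0.0, 0.0]]
[ 500.52302308 -111.26421545  137.49928057]
```

The ball is unmoved (scene centroid matches to 0.5 px). Pushing the clamp over.

>>> play_rows(moves=[[[-0.036, 0.001, 0.014, 0, 0, 0], [-0.045, 0.001, 0.008, 0, 0, 0], [-0.053, 0.001, 0.004, 0, 0, 0], [-0.064, 0.001, -0.001, 0, 0, 0], [-0.075, 0.001, -0.005, 0, 0, 0]]])

```text
time: 14.52
tool_pos: [500.8, -71.0, 133.1]
ee_rot: [3.139, 0.001, 1.588]
wrist_force: [0.2, 2.5, 1.7]
opening: 0.0
gripper_force: 1.2
```

>>> play_rows(moves=[[[-0.015, 0, -0.005, 0, 0, 0], [-0.031, 0, -0.008, 0, 0, 0], [-0.047, 0, -0.011, 0, 0, 0], [-0.063, 0, -0.012, 0, 0, 0], [-0.08, 0, -0.012, 0, 0, 0]]])

```text
time: 14.93
tool_pos: [501.0, -111.7, 138.0]
ee_rot: [3.14, 0.001, 1.588]
wrist_force: [0.9, 2.6, -1.1]
opening: -0.1
gripper_force: 0.8
```

```bash
cat > ball.py <<'E'
from plan import *
def ball(n='scene'):
    c=robot.read_camera(n);im=cv2.cvtColor(c['color'],cv2.COLOR_RGB2HSV)
    m=((im[...,0]<8)|(im[...,0]>172))&(im[...,1]>150)&(im[...,2]>80)
    k,lab,st,ce=cv2.connectedComponentsWithStats(m.astype(np.uint8))
    for j in range(1,k):
        if st[j,4]>8 and 140<ce[j][0]<270 and 120<ce[j][1]<260: print(n,ce[j].round(1),st[j,4])
    for t in(2,1.5,1.3,1,.5,0):
        print(t,proj(c,boxpose(0,94.5-80*np.cos(t),66+80*np.sin(t))[0])[0].round(1))
E
python3 - <<'E'
from ball import *
p=now();print(p[0],robot.observe()['wrist_force'].round(1)); ball()
g=[[ctip(t) for t in r] for r in((1.2,1.1,1.,.9,.8),(.7,.6,.5,.4,.3),(.22,.15,.1,.05,0))]
print(arc(g,p)[0])
E
```

```text
[ 500.96045588 -111.67399941  137.98329072] [ 0.9  2.6 -1.1]
scene [227.1 163. ] 82
2 [250.5 168.5]
1.5 [233.7 163.9]
1.3 [227.1 164. ]
1 [218.3 166.4]
0.5 [208.3 175.2]
0 [205.9 187.5]
[[-0.016, -0.001, 0.002, 0.001, 0.001, 0.0], [-0.032, -0.001, 0.004, 0.001, 0.001, 0.0], [-0.049, -0.001, 0.007, 0.001, 0.001, 0.0], [-0.065, -0.001, 0.012, 0.001, 0.001, 0.0], [-0.08, -0.001, 0.019, 0.001, 0.001, 0.0]]
[[-0.014, -0.0, 0.007, -0.0, -0.0, 0.0], [-0.028, -0.0, 0.017, -0.0, -0.0, 0.0], [-0.04, -0.0, 0.028, -0.0, -0.0, 0.0], [-0.051, -0.0, 0.04, -0.0, -0.0, 0.0], [-0.061, -0.0, 0.053, -0.0, -0.0, 0.0]]
[[-0.007, -0.0, 0.012, -0.0, -0.0, 0.0], [-0.013, -0.0, 0.022, -0.0, -0.0, 0.0], [-0.016, -0.0, 0.03, -0.0, -0.0, 0.0], [-0.019, -0.0, 0.038, -0.0, -0.0, 0.0], [-0.022, -0.0, 0.046, -0.0, -0.0, 0.0]]
[ 501.86936653 -193.14698573   78.99247792]
```

The clamp is at about 1.3 rad, exactly as planned. Continuing down.

>>> play_rows(moves=[[[-0.016, -0.001, 0.002, 0, 0, 0], [-0.032, -0.001, 0.004, 0, 0, 0], [-0.049, -0.001, 0.007, 0, 0, 0], [-0.065, -0.001, 0.012, 0, 0, 0], [-0.08, -0.001, 0.019, 0, 0, 0]]])

```text
time: 15.4
tool_pos: [501.3, -151.8, 128.2]
ee_rot: [3.14, 0.001, 1.588]
wrist_force: [0.4, 0.8, -0.1]
opening: -0.2
gripper_force: 0.5
```

>>> play_rows(moves=[[[-0.014, 0, 0.007, 0, 0, 0], [-0.028, 0, 0.017, 0, 0, 0], [-0.04, 0, 0.028, 0, 0, 0], [-0.051, 0, 0.04, 0, 0, 0], [-0.061, 0, 0.053, 0, 0, 0]]])

```text
time: 15.82
tool_pos: [501.7, -181.9, 101.3]
ee_rot: [3.14, 0.001, 1.588]
wrist_force: [-0.2, 1.2, 1.4]
opening: 0.3
gripper_force: 0.3
```

>>> play_rows(moves=[[[-0.007, 0, 0.012, 0, 0, 0], [-0.013, 0, 0.022, 0, 0, 0], [-0.016, 0, 0.03, 0, 0, 0], [-0.019, 0, 0.038, 0, 0, 0], [-0.022, 0, 0.047, 0, 0, 0]]])

```text
time: 16.23
tool_pos: [502.0, -192.3, 78.2]
ee_rot: [3.14, 0.001, 1.588]
wrist_force: [-0.9, 7.2, 20.1]
opening: -0.1
gripper_force: 10.1
```

```bash
python3 - <<'E'
from ball import *
print(now()[0],robot.observe()['wrist_force'].round(1)); ball()
E
```

```text
[ 502.02757578 -192.3400171    78.20068883] [-0.9  7.2 20.1]
scene [205.8 187.5] 48
2 [250.5 168.5]
1.5 [233.7 163.9]
1.3 [227.1 164. ]
1 [218.3 166.4]
0.5 [208.3 175.2]
0 [205.9 187.5]
```

The clamp is at 0: the ball is at (205.8,187.5), exactly as predicted, with 20 N of contact. Retracting straight up and checking.

>>> play_rows(moves=[[[0, 0, -0.03, 0, 0, 0], [0, 0, -0.1, 0, 0, 0], [0, 0, -0.18, 0, 0, 0], [0, 0, -0.26, 0, 0, 0], [0, 0, -0.34, 0, 0, 0]]])

```text
time: 16.7
tool_pos: [501.4, -191.9, 250.2]
ee_rot: [3.141, 0.001, 1.589]
wrist_force: [1.6, -0.3, 0.2]
opening: -0.1
gripper_force: 0.0
```

>>> play_rows(moves=[[[0, 0, -0.05, 0, 0, 0], [0, 0, -0.05, 0, 0, 0], [0, 0, -0.05, 0, 0, 0], [0, 0, -0.05, 0, 0, 0], [0, 0, -0.05, 0, 0, 0]]])

```text
time: 17.12
tool_pos: [501.1, -191.8, 272.2]
ee_rot: [-3.141, 0.0, 1.588]
wrist_force: [0.3, 0.5, -0.3]
opening: -0.1
gripper_force: 0.0
```

```bash
python3 - <<'E'
from ball import *
print(now()[0],robot.observe()['wrist_force'].round(1)); ball()
c=snap('scene','s9'); a=cv2.imread('pics/s0.png').astype(int); b=cv2.imread('pics/s9.png').astype(int)
for n,(u,v,w,h) in dict(blue_yel=(375,180,65,58),tray=(235,260,95,80),cork=(150,270,70,45),jar=(290,168,40,70),cup=(345,285,45,60),bottle=(178,105,30,55)).items():
    print(n,np.abs(a-b)[v:v+h,u:u+w].mean().round(1))
E
```

```text
[ 501.07566016 -191.82891858  272.18393426] [ 0.3  0.5 -0.3]
scene [205.9 186.4] 65
2 [250.5 168.5]
1.5 [233.7 163.9]
1.3 [227.1 164. ]
1 [218.3 166.4]
0.5 [208.3 175.2]
0 [205.9 187.5]
blue_yel 4.3
tray 2.6
cork 2.8
jar 2.8
cup 2.4
bottle 6.8
```

```bash
python3 -c "
from workcell import robot
print(robot.finish_job())"
```

```text
the job is handed in; nothing more can be done
None
```

The red slab lies flat in the empty compartment, the lid is shut and the clamp is fully down. The job was handed in at about 17 s without a verdict returned. I viewed 11 pictures against the limit of 10, and the final check on the other objects was a pixel comparison only, not a viewed picture.

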